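# Index the exhibit table and hold the viewing filter over the print

## Robot

A 6-joint arm with a two-finger parallel gripper is mounted at the origin on the work surface. World frame = base frame: x ahead of the robot, y to its left, z up, the work surface at z = 0. Lengths are in m, angles in rad, forces in N, time in s.
With the tool pointing down it reaches from about 0.425 to 0.95 m from the base axis. Payload 3.5 kg.
Tool frame: the origin (TCP) lies on the centre line of the jaws, within the pads' length; the fingertips stand 14 mm ahead of it and the grasp point (between the pads) lies 5 mm behind it (ctrl.finger_overhang is the distance from the TCP to the fingertips, in m); z points along the fingers, y is the line along which they close (so a half turn about z gives the same grasp; the last joint's range is limited). The gripper opens to 85 mm and grips with 20 to 120 N. Pads are 22 mm wide; open, the fingers measure 114 mm over their backs; the gripper's body (76 mm by 85 mm) begins 54 mm behind the grasp point. The pads swing forward as they close: fully open they stand 13 mm farther back than shut.
Start: joints at [1.13, 0.286, 1.577, -0, 1.279, -0.15], TCP at [0.193, 0.647, 0.245] pointing down, gripper open.
Joint ranges: [-2.77, 2.77], [-0.9, 2.22], [0.21, 2.48], [-1.53, 4.67], [0.24, 2.81], [-2.84, 2.84]. Speed limits (rad/s): [2.79, 2.79, 3.14, 3.14, 3.14, 3.14].

## Interface

Orientations are given as a unit quaternion [x, y, z, w].
In Python, from plant import ctrl gives the robot as it stands.
- The arm moves only by the tool send_rows, never from a script. Its argument "moves" is text: rows parted by semicolons, each of 7 numbers parted by spaces: the turn, a rotation vector about the tool's x, y, z in units of 360 degrees (1.0 is 360 degrees), then the shift along the tool's x, y, z in units of 20 cm (1.0 is 20 cm), then the gripper's target within -1 to 1 (fully open at 1, half-way at 0, shut at -1). A call has 1 to 12 rows; each row is the pose to reach, as a shift and turn from the pose commanded when the call began, along the tool's axes at that moment, turning the shorter way round; what a row does not reach only later rows make up. A row lasts 1/8 s, in which the tool goes at most 62.5 mm and 10.7 degrees, less where a joint would pass 70% of its speed; a pose out of reach is approached as far as the arm can. A call with a number of a shift or a turn outside -1 to 1 is refused whole. A call with a gripper value outside its range is refused whole. The fingers move at their own pace and stop on an object; "newtons" is the grip in N (left out, the last holds). Time passes only in rows, so rows that repeat a pose let the fingers close. It gives the time, the measured TCP pose, the force, the opening and the grip force at its end, in the units of the state.
- ctrl.get_state(): the state, without advancing time (a new reading comes with each control period).
- ctrl.read_camera(name): name is "side" or "top"; returns a dict with "image" (480x640x3 uint8, red, green, blue), "fovy" (degrees; the focal length in pixels is half the picture's height over the tangent of half this angle, whatever the lens; pixels are square), "cx", "cy" (the principal point, pixels), "extrinsics" (4x4, takes a point from camera to world coordinates). Camera axes: x right, y up, looking along -z (the intrinsics and any distortion apply to the point x, -y, -z); pixel columns grow to the right and rows downward; lengths in m; the calibration is good to about 2 mm. A picture is of the moment at which its call begins. There is no depth.
- ctrl.sign_off(): hands the job in; it is judged then, once.
The state is a dict: "time": time; "qpos": joint angles; "dq": joint speeds; "joint_efforts": joint torques, N m; "eef_pos": TCP position; "tcp_rot": TCP orientation; "contact_force": force on the tool from outside, world axes, zero at the start; "wrist_torque": the same for the moment, N m; "opening": opening from 0.0 (shut) to 1.0 (fully open); "finger_force": force on a finger pad.
Only numpy, scipy, OpenCV 4.12 (cv2) and the standard library are available. Lean on these libraries where they do the work, as an engineer would, in place of code of your own. Each camera call takes 0.05 s, during which the arm holds its last target. There are 200 camera calls.

## Task

At the forensic light table, turn the round exhibit table one click anticlockwise (seen from above), so that the brass plate with the pale fingerprint comes to rest at the red pointer. Then take the orange viewing filter, carry it over the lamp bar and hold it level about 1 cm above the brass plate, centred on it and with the long sides of both parallel; the filter must never touch the exhibit table or anything on it. Finish while still holding it there, and leave the lamp and all the other things undisturbed.

Things in the scene. Friction and masses are not known exactly. Their poses are not given: they have to be found in the camera images.
- stage: Rotary exhibit table, 296 mm across; origin on the work surface below its turning axis. Red pointer (57 mm high) on the fixed base, just outside the disc, 173 mm along the stage's own -x. Black disc, top 55 mm above the work surface; clamped on it 95 mm from the axis, 60 degrees apart: brass plate, padlock (54 mm high, at the pointer at the start), lock cylinder and hinge leaf (under 30 mm).
- turntable (a joint): Angle of the disc, rad, positive anticlockwise from above; about 0 at the start. A detent clicks it home at 0, 1.047 and 2.094 (every 60 degrees) and pulls it in from up to 0.4 rad either side; at 1.047 the brass plate is at the pointer. The hump between clicks takes about 2 to 4 N at the crank pin. It stops just past 0 and 2.094.
- crank (a point): Grip point of the aluminium crank pin: upright, round, 14 mm in diameter, on the disc 133 mm from the axis, between 61 and 113 mm above the work surface, over a collar 22 mm across. The point is on the pin's axis, 100 mm above the work surface, and moves with the disc; starts 45 degrees past the padlock, on the side away from the brass plate. The pin can turn in the grip.
- plate_top (a point): Centre of the top face of the brass plate (42 x 62 mm, 4 mm thick, on a smaller grey block), 77 mm above the work surface. Its own x points outward from the disc's axis, its y runs along the plate's long side, z up. Moves with the disc.
- filter: Orange viewing filter lying flat on the pad: black frame 60 mm (x) by 84 mm (y, long side), 10 mm thick, with clear orange window. Origin at the centre of the frame's underside, z up. Over its middle an aluminium bridge handle: level bar along y, 80 mm long, 12 mm wide, 14 mm high, centre line 53 mm above the underside, legs at y = +-36 mm, 36 mm of free space under the bar. About 0.15 kg.
- pad: Black rubber pad, 130 mm (x) by 190 mm (y), 12 mm thick, fixed; origin at the centre of its underside. The filter and the lens cap lie on it.
- lamp: Grazing lamp bar between the pad and the exhibit table, fixed: black bar 340 mm long (x), 30 mm wide (y), with its top 126 mm above the work surface, on two posts with feet 55 mm wide; origin on the work surface below the bar's centre.
- lens_cap: Bystander: grey disc 44 mm across, 12 mm high, on the pad; origin at the centre of its underside.
- marker1: Bystander: yellow tent-shaped evidence marker, 42 mm wide, 53 mm high; origin at the centre of its foot.
- marker2: Bystander: a second yellow marker, as marker1.
- marker3: Bystander: a third yellow marker, as marker1.
- jar: Bystander: closed jar, 60 mm across, 75 mm high; origin at the centre of its underside.
- torch: Bystander: dark hand torch lying on its side, 140 mm long, 40 mm thick; origin below its middle.
There are look-alikes about, which are no part of the job. Leave any green look-alike of the filter alone.

How it is judged:
By the outcome, as a careful person would: the job done as asked, in the order asked, and still so for the second after the job is handed in, while the arm keeps its last pose, push and grip.
It also fails if it takes over 58 s, if anything falls off the work surface, if the arm or the gripper's body presses on something with over 40 N, if the wrist force passes 120 N, or if a joint passes its speed limit or range.

## Working session

There is one attempt and no reset: what is moved stays moved. The work goes in short steps, Python scripts to look and compute and a tool call to move; the robot and the scene stay as the last step left them, time stands still between calls to the robot, and variables do not carry over. Pictures are saved under pics/ and viewed, at most 10 in all, crops included, and the job is handed in when it is done.

Besides the shell and the picture viewer there is one more tool, called after ">>>" as name(argument=value, ...) on one line, values as JSON. send_rows: Moves the arm, as the interface text tells. Its arguments: {"type":"object","properties":{"moves":{"type":"string"},"newtons":{"type":"number"}},"required":["moves"]}

```bash
mkdir -p pics; ls
python3 - <<'E'
from plant import ctrl
import cv2,numpy as np
for n in("side","top"):
    r=ctrl.read_camera(n); cv2.imwrite(f"pics/{n}0.png",r["image"][:,:,::-1]); print(n,{k:v for k,v in r.items() if k!="image"})
print(ctrl.get_state())
E
```

```text
pics
side {'fovy': 45.642396991004475, 'cx': 310.39613534470755, 'cy': 241.4631515897075, 'extrinsics': array([[ 0.84169056, -0.37975927,  0.38384881,  1.03685665],
       [ 0.53987268,  0.60467176, -0.5855848 , -0.91943831],
       [-0.00972128,  0.70011067,  0.71396816,  1.17776645],
       [ 0.        ,  0.        ,  0.        ,  1.        ]])}
top {'fovy': 43.889317955539, 'cx': 319.2616192467253, 'cy': 238.79792414284262, 'extrinsics': array([[-0.00975661,  0.98947919, -0.1443459 ,  0.28002837],
       [-0.99972586, -0.00657969,  0.02247014,  0.01725101],
       [ 0.02128399,  0.14452556,  0.98927213,  1.44183409],
       [ 0.        ,  0.        ,  0.        ,  1.        ]])}
{'time': 0.1, 'qpos': array([ 1.12997551e+00,  2.87159497e-01,  1.57801678e+00, -8.39973994e-06,
        1.27859378e+00, -1.49981943e-01]), 'dq': array([-0.00135063, -0.00261259, -0.00166712,  0.00014054,  0.00281244,
        0.00035269]), 'joint_efforts': array([ 6.82988848e-04, -4.07294798e+01, -2.93699938e+01, -1.33121198e-04,
        3.44127395e-03,  8.67503530e-06]), 'eef_pos': array([0.19328193, 0.64615486, 0.24403798]), 'tcp_rot': array([ 1.44906165e-01,  9.89444803e-01, -1.04271417e-03, -3.13100280e-04]), 'contact_force': array([ 0.39119623,  0.66390297, -0.12275761]), 'wrist_torque': array([0.03906622, 0.00881115, 0.00841646]), 'finger_force': 0.0, 'opening': 0.997653072237963}
```

View pics/top0.png

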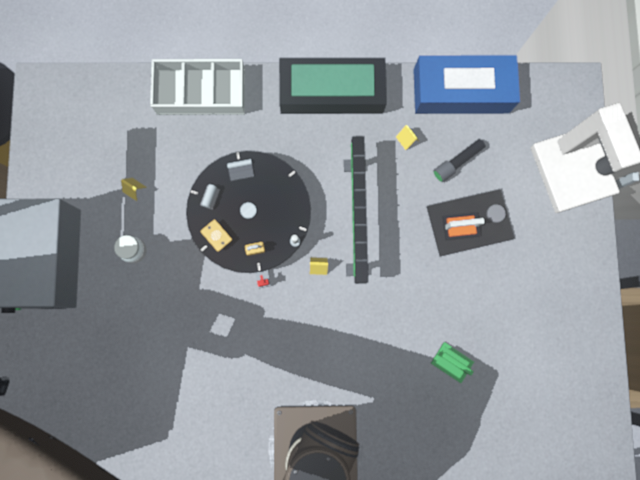

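View pics/side0.png

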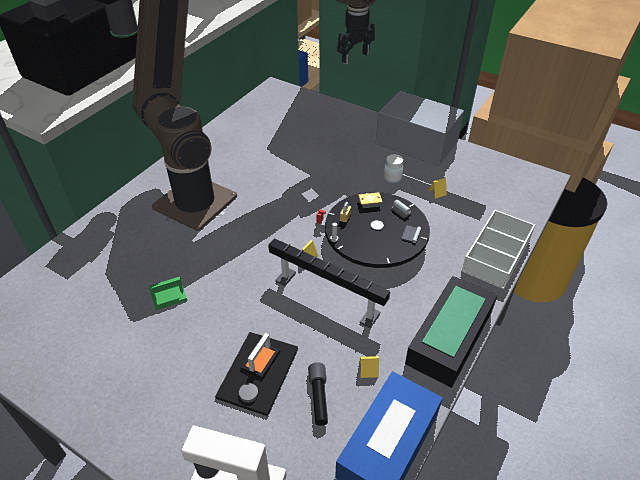

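The top view shows the disc at (249,211), the red pointer at (263,282), the padlock at (254,248), the brass plate at (216,235) and the crank pin at (295,240). The lamp bar is at (360,210).

Filter candidates:
- Orange filter on the pad at (463,225), chosen by its description.
- Green look-alike at (452,361).
- Green box at (333,80).

Crank candidates:
- Pin at (295,240), chosen.
- Disc hub at (249,211), and the lock cylinder at (210,196).

```bash
cat > h.py <<'E'
from plant import ctrl
import cv2,numpy as np
def cam(n):
    r=ctrl.read_camera(n); return r["image"],r
def ray(r,u,v):
    f=240/np.tan(np.radians(r["fovy"]/2)); E=r["extrinsics"]
    return E[:3,3],E[:3,:3]@np.array([(u-r["cx"])/f,-(v-r["cy"])/f,-1])
def onz(r,uv,z):
    o,d=ray(r,*uv); return o+d*(z-o[2])/d[2]
def proj(r,p):
    f=240/np.tan(np.radians(r["fovy"]/2)); E=r["extrinsics"]
    c=E[:3,:3].T@(np.asarray(p)-E[:3,3]); return np.array([r["cx"]-f*c[0]/c[2],r["cy"]+f*c[1]/c[2]])
def mask(im,lo,hi,box):
    m=cv2.inRange(cv2.cvtColor(im,cv2.COLOR_RGB2HSV),lo,hi); k=np.zeros_like(m); x0,y0,x1,y1=box; k[y0:y1,x0:x1]=m[y0:y1,x0:x1]; return k
def blobs(m,a=15):
    c,_=cv2.findContours(m,cv2.RETR_EXTERNAL,cv2.CHAIN_APPROX_NONE); return sorted([x for x in c if cv2.contourArea(x)>=a],key=cv2.contourArea,reverse=True)
E
python3 - <<'E'
from h import *
im,r=cam("top"); s,q=cam("side")
np.set_printoptions(precision=4,suppress=True)
# disc: dark pixels
m=mask(im,(0,0,0),(180,255,60),(180,145,318,278)); m=cv2.morphologyEx(m,cv2.MORPH_OPEN,np.ones((3,3)))
hull=cv2.convexHull(blobs(m)[0]); 
P=np.array([onz(r,p[0],.055)[:2] for p in blobs(m)[0]],np.float32)
print("disc",cv2.minEnclosingCircle(P), cv2.fitEllipse(P))
b=blobs(mask(im,(0,150,90),(6,255,255),(240,265,290,295)),3)
for c in b: print("red",cv2.boundingRect(c),onz(r,c[:,0].mean(0),.05))
for name,box,z in(("plate",(195,215,235,255),.077),("padlock",(240,238,270,258),.1)):
    c=blobs(mask(im,(12,80,100),(30,255,255),box))[0]
    P=np.array([onz(r,p[0],z)[:2] for p in c],np.float32); print(name,cv2.minAreaRect(P))
c=blobs(mask(im,(3,150,120),(15,255,255),(425,190,520,255)))
for x in c: 
    P=np.array([onz(r,p[0],.02)[:2] for p in x],np.float32); print("orange",cv2.minAreaRect(P))
c=blobs(mask(im,(0,0,200),(180,60,255),(440,205,490,240)),5)
for x in c: 
    P=np.array([onz(r,p[0],.072)[:2] for p in x],np.float32); print("bar",cv2.minAreaRect(P),cv2.boundingRect(x))
c=blobs(mask(im,(0,0,0),(180,255,70),(420,180,525,262)))[0]
P=np.array([onz(r,p[0],.012)[:2] for p in c],np.float32); print("pad",cv2.minAreaRect(P))
c=blobs(mask(im,(0,0,0),(180,255,60),(350,130,371,290)))[0]
P=np.array([onz(r,p[0],.126)[:2] for p in c],np.float32); print("lamp",cv2.minAreaRect(P))
A=[cv2.resize(im[y:y+75,x:x+100],(400,300),interpolation=2) for x,y in((250,210),(425,185))]
B=[cv2.resize(s[y:y+75,x:x+100],(400,300),interpolation=2) for x,y in((290,195),(215,325))]
o=np.vstack([np.hstack(A),np.hstack(B)]); cv2.imwrite("pics/crop.png",o[:,:,::-1])
E
```

```text
disc ((0.5023820400238037, 0.20013101398944855), 0.029255574569106102) ((0.5013439059257507, 0.1964622139930725), (0.011899222619831562, 0.06968764960765839), 127.47943115234375)
red (258, 280, 10, 6) [0.3814 0.118  0.05  ]
plate ((0.4900124967098236, 0.22515809535980225), (0.06692512333393097, 0.04646021127700806), 40.615901947021484)
padlock ((0.45581483840942383, 0.13450679183006287), (0.026069721207022667, 0.04434170573949814), 11.081981658935547)
orange ((0.5056885480880737, -0.3620609641075134), (0.018610728904604912, 0.06528089940547943), 5.65083122253418)
orange ((0.53713458776474, -0.358386754989624), (0.0072978949174284935, 0.0653112605214119), 8.226736068725586)
bar ((0.5167571306228638, -0.35795384645462036), (0.01340357307344675, 0.08352794498205185), 5.701848983764648) (448, 218, 36, 9)Traceback (most recent call last):
  File "<stdin>", line 20, in <module>
IndexError: list index out of range
```

Run:
```python
from h import *
im,r=cam("top"); s,q=cam("side")
print("V",im[180,230],im[230,440],im[210,360])
A=[cv2.resize(im[y:y+75,x:x+100],(400,300),interpolation=2) for x,y in((250,210),(425,185))]
B=[cv2.resize(s[y:y+75,x:x+100],(400,300),interpolation=2) for x,y in((290,195),(215,325))]
o=np.vstack([np.hstack(A),np.hstack(B)]); cv2.imwrite("pics/crop.png",o[:,:,::-1])
def rect(c,z): return cv2.minAreaRect(np.array([onz(r,p[0],z)[:2] for p in c],np.float32))
for t in (45,70,80):
  m=mask(im,(0,0,0),(180,255,t),(180,145,318,278)); m=cv2.morphologyEx(m,cv2.MORPH_OPEN,np.ones((3,3)))
  c=cv2.convexHull(np.vstack(blobs(m))); P=np.array([onz(r,p[0],.055)[:2] for p in c],np.float32)
  print(t,"disc",cv2.minEnclosingCircle(P),cv2.fitEllipse(P))
  m=blobs(mask(im,(0,0,0),(180,255,t),(420,180,525,262)));
  if m: print("pad",rect(cv2.convexHull(np.vstack(m)),.012))
  m=blobs(mask(im,(0,0,0),(180,255,t),(350,130,371,290)))
  if m: print("lamp",rect(np.vstack(m),.126))
```

```text
V [85 89 95] [81 82 85] [70 73 78]Traceback (most recent call last):
  File "<stdin>", line 10, in <module>
    return _nx.concatenate(arrs, 0, dtype=dtype, casting=casting)
           ~~~~~~~~~~~~~~~^^^^^^^^^^^^^^^^^^^^^^^^^^^^^^^^^^^^^^^
ValueError: need at least one array to concatenate
```

View pics/crop.png

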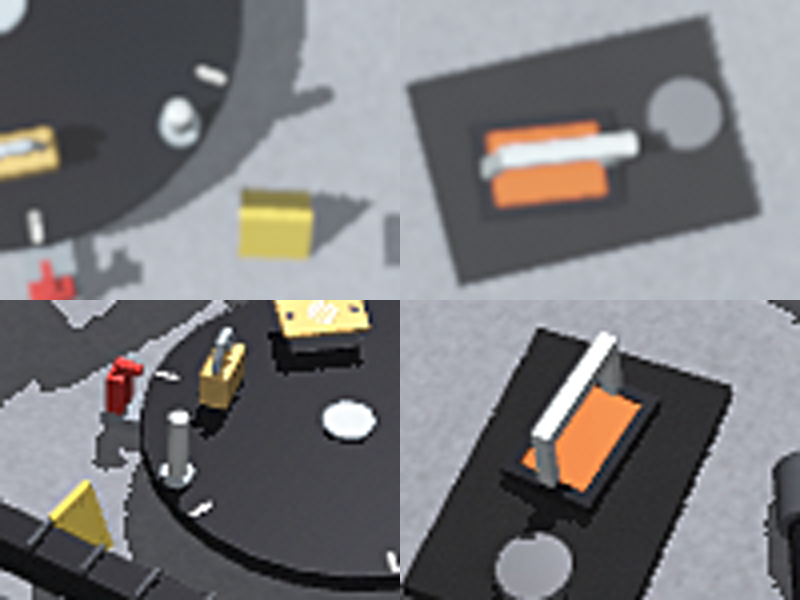

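The crop confirms the orange filter with its aluminium bridge handle (bar ends around top-view pixels (448,225) and (484,221)), with the lens cap beside it. The crank pin top is at (294.5,237) in top and (334.3,223.3) in side.

Run:
```python
from h import *
np.set_printoptions(precision=4,suppress=True)
im,r=cam("top"); s,q=cam("side")
def rect(c,z): return cv2.minAreaRect(np.array([onz(r,p[0],z)[:2] for p in c],np.float32))
for t in (100,112):
  m=mask(im,(0,0,0),(180,255,t),(180,145,318,278)); m=cv2.morphologyEx(m,cv2.MORPH_OPEN,np.ones((3,3)))
  c=cv2.convexHull(blobs(m)[0]); P=np.array([onz(r,p[0],.055)[:2] for p in c],np.float32)
  print(t,"disc",cv2.fitEllipse(P))
  m=blobs(mask(im,(0,0,0),(180,255,t),(420,180,525,262)))[0]; print("pad",rect(m,.012))
  m=blobs(mask(im,(0,0,0),(180,255,t),(345,130,371,290)))[0]; print("lamp",rect(m,.126))
print("hub",onz(r,(248.5,210.5),.058))
cr=onz(r,(294.5,237),.113); print("crank",cr,onz(q,(334.3,223.3),.113))
b=blobs(mask(im,(18,80,100),(30,255,255),(305,255,335,280)))[0]; print("marker",rect(b,.03))
for nm,c,z in(("top",r,0),):
  b=blobs(mask(s,(18,80,100),(30,255,255),(355,185,385,210)))
  print("plate side",[cv2.boundingRect(x) for x in b], onz(q,b[0][:,0].mean(0),.077))
# bar from side
b=blobs(mask(s,(0,0,215),(180,40,255),(240,325,275,380)))
print([cv2.boundingRect(x) for x in b])
for x in b[:1]: print(cv2.minAreaRect(np.array([onz(q,p[0],.072)[:2] for p in x],np.float32)))
```

```text
100 disc ((0.5506995916366577, 0.15180042386054993), (0.29222434759140015, 0.2934170663356781), 5.386841297149658)
pad ((0.5279445648193359, -0.38565483689308167), (0.1253950148820877, 0.18941403925418854), 12.585715293884277)
lamp ((0.5637348890304565, -0.10385370999574661), (0.11320724338293076, 0.025986192747950554), 0.2714385390281677)
112 disc ((0.5506510138511658, 0.151332288980484), (0.293724000453949, 0.2955787777900696), 13.417265892028809)
pad ((0.528148889541626, -0.3857933282852173), (0.12688547372817993, 0.19071614742279053), 12.90219497680664)
lamp ((0.5422163605690002, -0.1047348901629448), (0.33513230085372925, 0.029918314889073372), 0.34266167879104614)
hub [0.5505 0.1521 0.058 ]
crank [0.4784 0.0429 0.113 ] [0.482  0.0459 0.113 ]
marker ((0.4206615686416626, -0.012387989088892937), (0.04050583392381668, 0.038235142827034), 89.54595184326172)
plate side [(358, 192, 25, 13)] [0.4953 0.2262 0.077 ]
[(248, 333, 21, 27)]
((0.5224258899688721, -0.3598063886165619), (0.010506163351237774, 0.07764513790607452), 5.988587379455566)
```

Values found, each checked against the given sizes:

| Item | Position / angle |
|---|---|
| Disc centre | (0.5505, 0.1517) |
| Disc diameter | 0.295 |
| Plate at radius 0.095 | 130° |
| Pointer | 190–191° |
| Crank | about (0.477, 0.0425) |
| Filter bar | (0.517, -0.358), yaw 5.7° |

A single tool orientation, with y along about 5.7°, works for everything. Moving now.

>>> send_rows(moves="0 0 0.094 -0.5 -0.5 0 1; 0 0 0.188 -1 -1 0 1; 0 0 0.188 -1 -1 0 1; 0 0 0.188 -1 -1 0 1; 0 0 0.188 -1 -1 0 1; 0 0 0.188 -1 -1 0 1; 0 0 0.188 -1 -1 0 1; 0 0 0.188 -1 -1 0 1; 0 0 0.188 -1 -1 0 1", newtons=30)

```text
time: 1.52
eef_pos: [0.3277, 0.3978, 0.2454]
tcp_rot: [0.671, 0.741, 0.0, -0.0]
contact_force: [0.4, 0.5, 0.4]
opening: 0.998
finger_force: 0.0
```

>>> send_rows(moves="0 0 0 -1 0.3 0 1; 0 0 0 -1 0.3 0 1; 0 0 0 -1 0.3 0 1; 0 0 0 -1 0.3 0 1; 0 0 0 -1 0.3 0 1")

```text
time: 2.15
eef_pos: [0.4077, 0.2036, 0.2455]
tcp_rot: [0.672, 0.74, 0.0, 0.0]
contact_force: [-0.2, 0.4, -0.5]
opening: 1.001
finger_force: 0.0
```

>>> send_rows(moves="0 0 0 -0.835 0.26 0 1; 0 0 0 -0.835 0.26 0 1; 0 0 0 -0.835 0.26 0 1; 0 0 0 -0.835 0.26 0.3 1; 0 0 0 -0.835 0.26 0.35 1; 0 0 0 -0.835 0.26 0.35 1")

```text
time: 2.9
eef_pos: [0.475, 0.0448, 0.1751]
tcp_rot: [0.671, 0.742, -0.0, -0.001]
contact_force: [0.3, -1.1, 0.4]
opening: 1.001
finger_force: 0.0
```

Run:
```python
from h import *
im,r=cam("top"); s,q=cam("side"); p=ctrl.get_state()["eef_pos"]; print(p)
# project tip point and expected crank
for n,c in(("top",r),("side",q)):
    for z in(.113,.1): print(n,z,proj(c,(.476,.0425,z)),proj(c,(p[0],p[1],z)))
o=np.hstack([cv2.resize(i[y:y+75,x:x+50],(400,600),interpolation=2) for i,x,y in((im,270,190),(s,310,175))]); cv2.imwrite("pics/c2.png",o[:,:,::-1])
```

```text
[0.47646919 0.04445634 0.17733236]
top 0.113 [294.66015627 238.04651342] [293.7906417 237.8462194]
top 0.1 [294.77200227 238.8795078 ] [293.91073733 238.68109994]
side 0.113 [331.74808138 223.22992075] [332.27219521 222.86917516]
side 0.1 [331.66662426 226.69242768] [332.18764845 226.33168546]
```

View pics/c2.png

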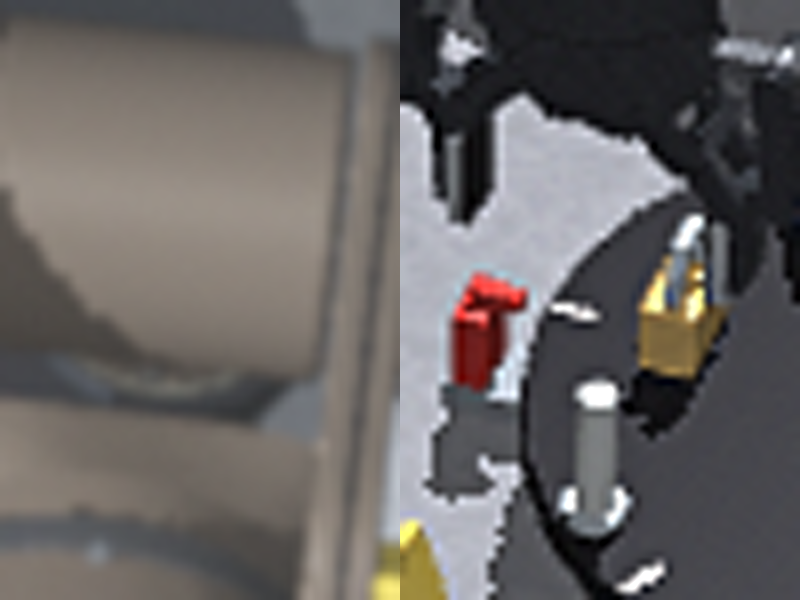

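The side view shows the pin top at about (334.8,224), 3 px from the prediction. It's well between the open jaws, so I'm descending and closing.

>>> send_rows(moves="0 0 0 0 0.01 0.2 1; 0 0 0 0 0.01 0.4 1; 0 0 0 0 0.01 0.4 1; 0 0 0 0 0.01 0.4 -1; 0 0 0 0 0.01 0.4 -1; 0 0 0 0 0.01 0.4 -1; 0 0 0 0 0.01 0.4 -1; 0 0 0 0 0.01 0.4 -1; 0 0 0 0 0.01 0.4 -1; 0 0 0 0 0.01 0.4 -1", newtons=40)

```text
time: 4.25
eef_pos: [0.4784, 0.0438, 0.0963]
tcp_rot: [0.671, 0.741, 0.001, 0.001]
contact_force: [1.0, 1.7, 4.9]
opening: 0.144
finger_force: 39.3
```

The pin is gripped. Swinging it 60° along the arc.

>>> send_rows(moves="0 0 0 -0.035 0.046 0 -1; 0 0 0 -0.067 0.095 0 -1; 0 0 0 -0.094 0.146 0 -1; 0 0 0 -0.116 0.2 0 -1; 0 0 0 -0.134 0.255 0 -1; 0 0 0 -0.147 0.311 0 -1; 0 0 0 -0.154 0.369 0 -1; 0 0 0 -0.157 0.427 0 -1; 0 0 0 -0.155 0.485 0 -1; 0 0 0 -0.147 0.542 0 -1; 0 0 0 -0.135 0.6 0 -1; 0 0 0 -0.118 0.655 0 -1")

```text
time: 5.75
eef_pos: [0.6108, 0.0326, 0.096]
tcp_rot: [0.671, 0.741, -0.001, 0.001]
contact_force: [-2.0, -1.9, 7.2]
opening: 0.152
finger_force: 39.9
```

>>> send_rows(moves="0 0 0 0 0 0 -1; 0 0 0 0 0 0 -1")

```text
time: 6.0
eef_pos: [0.6106, 0.0325, 0.096]
tcp_rot: [0.671, 0.742, -0.0, 0.001]
contact_force: [1.0, -2.7, 5.6]
opening: 0.155
finger_force: 40.3
```

>>> send_rows(moves="0 0 0 0 0 0 0.2; 0 0 0 0 0 0 1; 0 0 0 0 0 0 1; 0 0 0 0 0 0 1; 0 0 0 0 0 0 1; 0 0 0 0 0 -0.3 1; 0 0 0 0 0 -0.6 1; 0 0 0 0 0 -0.75 1; 0 0 0 0 0 -0.75 1")

```text
time: 7.12
eef_pos: [0.6118, 0.033, 0.2494]
tcp_rot: [0.671, 0.741, 0.002, 0.003]
contact_force: [0.5, -0.5, 0.3]
opening: 0.997
finger_force: 0.0
```

>>> send_rows(moves="0 0 0 -0.3 -0.1 0 1; 0 0 0 -0.6 -0.2 0 1; 0 0 0 -0.9 -0.3 0 1; 0 0 0 -1 -0.35 0 1; 0 0 0 -1 -0.35 0 1; 0 0 0 -1 -0.35 0 1")

```text
time: 7.88
eef_pos: [0.5598, -0.1719, 0.2438]
tcp_rot: [0.671, 0.741, -0.0, -0.001]
contact_force: [-0.7, 0.2, -0.2]
opening: 0.997
finger_force: 0.0
```

>>> send_rows(moves="0 0 0 -0.3 -0.1 0 1; 0 0 0 -0.6 -0.2 0 1; 0 0 0 -0.9 -0.3 0 1; 0 0 0 -0.9 -0.3 0.2 1; 0 0 0 -0.9 -0.3 0.4 1; 0 0 0 -0.9 -0.3 0.4 1; 0 0 0 -0.9 -0.3 0.4 1")

```text
time: 8.75
eef_pos: [0.5194, -0.3573, 0.1667]
tcp_rot: [0.671, 0.742, 0.0, 0.001]
contact_force: [0.2, 1.0, -0.1]
opening: 1.001
finger_force: 0.0
```

Run:
```python
from h import *
np.set_printoptions(precision=4,suppress=True)
im,r=cam("top"); s,q=cam("side"); S=ctrl.get_state(); print(S["eef_pos"],S["tcp_rot"],S["time"])
cv2.imwrite("pics/t3.png",np.hstack([cv2.resize(im[130:310,160:400],(400,300)),cv2.resize(s[250:450,160:427],(400,300))])[:,:,::-1])
c=blobs(mask(im,(12,80,100),(30,255,255),(215,225,262,278)))
for x in c: print(cv2.boundingRect(x),cv2.minAreaRect(np.array([onz(r,p[0],.077)[:2] for p in x],np.float32)))
b=blobs(mask(s,(0,0,215),(180,40,255),(240,325,275,380)),5)
for x in b: print(cv2.boundingRect(x),cv2.minAreaRect(np.array([onz(q,p[0],.072)[:2] for p in x],np.float32)))
print("tcp in side",proj(q,S["eef_pos"]))
```

```text
[ 0.5197 -0.3581  0.168 ] [ 0.6709  0.7415 -0.      0.0022] 8.85
(239, 237, 23, 24) ((0.4573418200016022, 0.14245180785655975), (0.04670686274766922, 0.0522545725107193), 10.704340934753418)
(248, 333, 21, 27) ((0.5224258899688721, -0.3598063886165619), (0.010506163351237774, 0.07764513790607452), 5.988587379455566)
tcp in side [254.4599 319.6497]
```

View pics/t3.png

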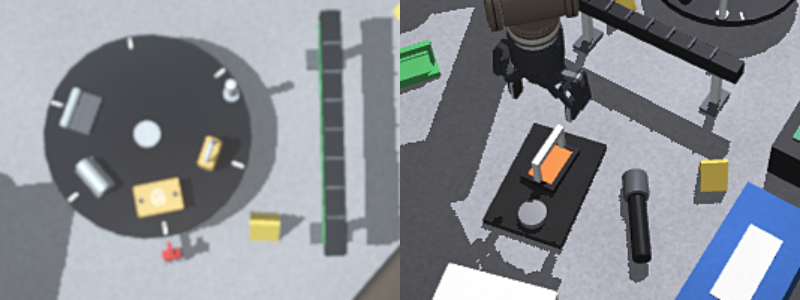

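The plate is at the pointer in the top view, and the padlock has moved on. In the side view the open gripper straddles the filter bar. Descending to grasp.

>>> send_rows(moves="0 0 0 0 0 0.2 1; 0 0 0 0 0 0.4 1; 0 0 0 0 0 0.52 1; 0 0 0 0 0 0.52 1; 0 0 0 0 0 0.52 0; 0 0 0 0 0 0.52 -1; 0 0 0 0 0 0.52 -1; 0 0 0 0 0 0.52 -1; 0 0 0 0 0 0.52 -1; 0 0 0 0 0 0.52 -1; 0 0 0 0 0 0.52 -1; 0 0 0 0 0 0.52 -1", newtons=50)

```text
time: 10.35
eef_pos: [0.5185, -0.3582, 0.0621]
tcp_rot: [0.671, 0.741, -0.0, 0.001]
contact_force: [-1.1, 0.0, 5.7]
opening: 0.13
finger_force: 50.4
```

Run:
```python
from h import *
np.set_printoptions(precision=4,suppress=True)
im,r=cam("top"); S=ctrl.get_state(); print(S["eef_pos"],S["tcp_rot"],S["time"],S["contact_force"])
x=blobs(mask(im,(12,80,100),(30,255,255),(225,225,272,278)))[0]
print(cv2.boundingRect(x),cv2.minAreaRect(np.array([onz(r,p[0],.077)[:2] for p in x],np.float32)))
m=mask(im,(0,0,0),(180,255,112),(180,145,318,278)); m=cv2.morphologyEx(m,cv2.MORPH_OPEN,np.ones((3,3)))
print(cv2.fitEllipse(np.array([onz(r,p[0],.055)[:2] for p in cv2.convexHull(blobs(m)[0])],np.float32)))
print("crank",onz(r,(160+231/400*240,130+84/300*180),.113))
```

```text
[ 0.5185 -0.3582  0.0621] [ 0.6713  0.7411 -0.      0.0005] 10.4 [-0.0853  1.0723  4.6701]
(239, 236, 32, 25) ((0.4586319923400879, 0.13548997044563293), (0.04664412513375282, 0.06649388372898102), 11.005266189575195)
((0.5508803129196167, 0.1513802856206894), (0.29233869910240173, 0.29435500502586365), 7.20806884765625)
crank [0.6091 0.033  0.113 ]
```

Gripped (opening about 11 mm, which fits the 12 mm bar). The plate is now at about (0.459, 0.135) with its yaw about 10.3°. Lifting straight up.

>>> send_rows(moves="0 0 0 0 0 -0.04 -1; 0 0 0 0 0 -0.12 -1; 0 0 0 0 0 -0.24 -1; 0 0 0 0 0 -0.38 -1; 0 0 0 0 0 -0.52 -1; 0 0 0 0 0 -0.66 -1; 0 0 0 0 0 -0.78 -1; 0 0 0 0 0 -0.87 -1; 0 0 0 0 0 -0.92 -1; 0 0 0 0 0 -0.92 -1")

```text
time: 11.65
eef_pos: [0.5183, -0.3579, 0.2459]
tcp_rot: [0.671, 0.741, -0.0, 0.001]
contact_force: [0.2, -1.0, -1.6]
opening: 0.128
finger_force: 49.5
```

>>> send_rows(moves="0 0 0 0.03 0 0 -1; 0 0 0 0.09 0 0 -1; 0 0 0 0.17 -0.01 0 -1; 0 0 0 0.27 -0.01 0 -1; 0 0 0 0.38 -0.01 0 -1; 0 0 0 0.49 -0.01 0 -1; 0 0 0 0.6 -0.01 0 -1; 0 0 0 0.7 -0.02 0 -1; 0 0 0 0.77 -0.02 0 -1; 0 0 0 0.81 -0.02 0 -1; 0 0 0 0.83 -0.02 0 -1; 0 0 0 0.83 -0.02 0 -1")

```text
time: 13.15
eef_pos: [0.4979, -0.1932, 0.2454]
tcp_rot: [0.671, 0.741, -0.0, 0.0]
contact_force: [0.5, -1.2, -2.1]
opening: 0.132
finger_force: 49.5
```

>>> send_rows(moves="0 0 0 0.03 0 0 -1; 0 0 0 0.09 0 0 -1; 0 0 0 0.17 -0.01 0 -1; 0 0 0 0.27 -0.01 0 -1; 0 0 0 0.38 -0.01 0 -1; 0 0 0 0.49 -0.01 0 -1; 0 0 0 0.6 -0.01 0 -1; 0 0 0 0.7 -0.02 0 -1; 0 0 0 0.77 -0.02 0 -1; 0 0 0 0.81 -0.02 0 -1; 0 0 0 0.83 -0.02 0 -1; 0 0 0 0.83 -0.02 0 -1")

```text
time: 14.65
eef_pos: [0.4776, -0.0283, 0.2453]
tcp_rot: [0.671, 0.741, -0.0, 0.0]
contact_force: [-0.2, -0.3, -0.9]
opening: 0.129
finger_force: 49.5
```

>>> send_rows(moves="0 0 0 0.03 0 0 -1; 0 0 -0.002 0.09 0 0 -1; 0 0 -0.004 0.17 -0.01 0 -1; 0 0 -0.006 0.27 -0.01 0 -1; 0 0 -0.008 0.38 -0.01 0 -1; 0 0 -0.01 0.49 -0.01 0 -1; 0 0 -0.012 0.6 -0.01 0 -1; 0 0 -0.013 0.7 -0.02 0 -1; 0 0 -0.013 0.77 -0.02 0 -1; 0 0 -0.013 0.81 -0.02 0 -1; 0 0 -0.013 0.825 -0.02 0 -1; 0 0 -0.013 0.825 -0.02 0 -1")

```text
time: 16.15
eef_pos: [0.4573, 0.1355, 0.2453]
tcp_rot: [0.641, 0.768, -0.0, 0.0]
contact_force: [-0.7, 0.5, -0.7]
opening: 0.131
finger_force: 49.5
```

```bash
cat > look.py <<'E'
from h import *
import sys
np.set_printoptions(precision=4,suppress=True)
im,r=cam("top"); s,q=cam("side"); S=ctrl.get_state(); p=S["eef_pos"]; R=S["tcp_rot"]
from scipy.spatial.transform import Rotation as Ro
M=Ro.from_quat(R).as_matrix(); print(p,np.degrees(np.arctan2(M[1,1],M[0,1])),M[2],S["time"],S["contact_force"],S["opening"],S["finger_force"])
c=proj(q,p).astype(int); print("tcp px",c)
x0,y0=c[0]-40,c[1]-25
o=cv2.resize(s[y0:y0+60,x0:x0+80],(800,600),interpolation=2)
# predicted: frame underside corners (green), plate corners (red)
def rect(cx,cy,z,yaw,a,b):
    y=np.radians(yaw); A=np.array([np.cos(y),np.sin(y)]);B=np.array([-A[1],A[0]]); return [(*(np.array([cx,cy])+i*a*A+j*b*B),z) for i,j in((1,1),(1,-1),(-1,-1),(-1,1))]
yaw=np.degrees(np.arctan2(M[1,1],M[0,1]))
for P,col in((rect(p[0],p[1],p[2]-.050,yaw,.03,.042),(0,255,0)),(rect(.459,.1353,.077,10.3,.021,.031),(255,0,0))):
    for k in P: cv2.circle(o,tuple(((proj(q,k)+.5-[x0,y0])*10).astype(int)),3,col,-1)
cv2.imwrite(f"pics/{sys.argv[1]}.png",o[:,:,::-1])
E
python3 look.py l1
```

```text
[0.4573 0.1352 0.2453] 10.304543562665707 [-0.0002 -0.0002 -1.    ] 16.25 [-0.587   0.3393 -2.0065] 0.12783207758549492 49.48745548725128
tcp px [344 163]
```

View pics/l1.png

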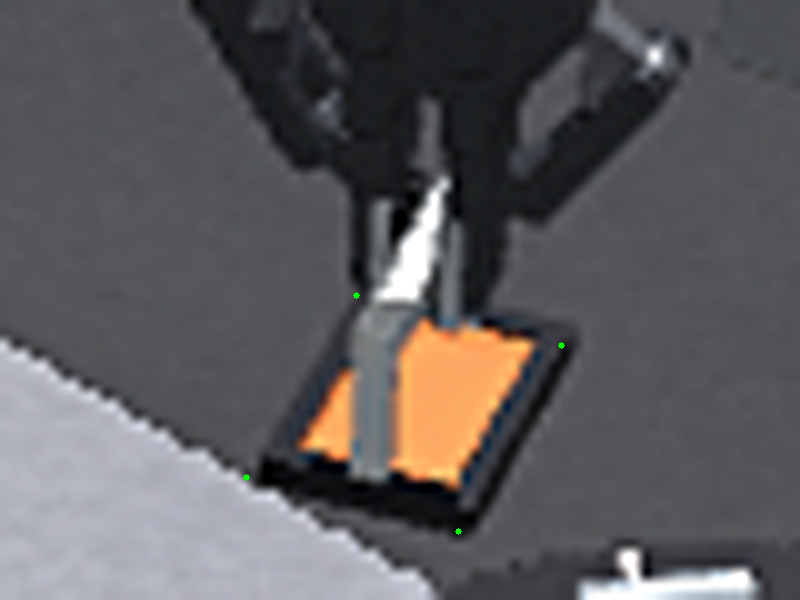

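The side view shows the filter level in the grip, sitting about 1.2 px right of the prediction, which is camera bias. I'll measure the plate in the same view and apply the same correction.

Run:
```python
from h import *
np.set_printoptions(precision=4,suppress=True)
s,q=cam("side")
print("pred",proj(q,(.459,.1353,.077)))
u,v=proj(q,(.459,.1353,.077)).astype(int)
m=mask(s,(12,60,120),(32,255,255),(u-25,v-15,u+22,v+20))
for b in blobs(m,10): print(cv2.boundingRect(b),cv2.minAreaRect(np.array([onz(q,p[0],.077)[:2] for p in b],np.float32)))
cv2.imwrite("pics/p.png",cv2.resize(s[v-30:v+30,u-40:u+40],(800,600),interpolation=2)[:,:,::-1]); print(u-40,v-30)
```

```text
pred [343.293  211.0893]
(335, 203, 21, 18) ((0.4638843834400177, 0.13719695806503296), (0.04376450181007385, 0.06499403715133667), 11.249809265136719)
303 181
```

View pics/p.png

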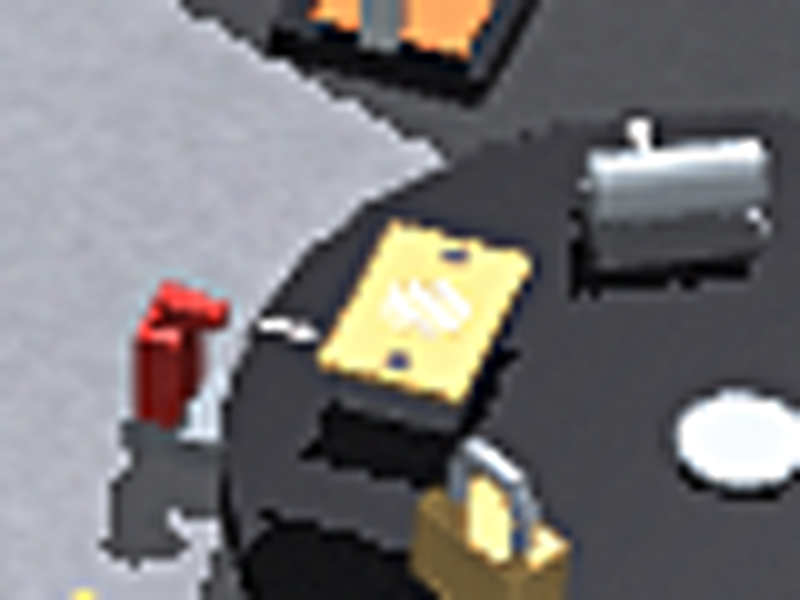

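Corrected plate centre is about (0.4602, 0.1357), and the robot-side estimate agrees. The plate lines up with the pointer's mark. Adding +3 mm along tool y, then descending slowly.

>>> send_rows(moves="0 0 0 0 0.014 0 -1; 0 0 0 0 0.014 0.06 -1; 0 0 0 0 0.014 0.14 -1; 0 0 0 0 0.014 0.23 -1; 0 0 0 0 0.014 0.32 -1; 0 0 0 0 0.014 0.4 -1; 0 0 0 0 0.014 0.46 -1; 0 0 0 0 0.014 0.5 -1; 0 0 0 0 0.014 0.525 -1; 0 0 0 0 0.014 0.54 -1; 0 0 0 0 0.014 0.54 -1; 0 0 0 0 0.014 0.54 -1")

```text
time: 17.8
eef_pos: [0.4603, 0.1361, 0.1378]
tcp_rot: [0.641, 0.768, 0.0, 0.0]
contact_force: [0.4, 0.6, -2.0]
opening: 0.127
finger_force: 49.5
```

```bash
sed -i 's/\.459,\.1353,\.077/.4602,.1357,.077/' look.py; python3 look.py l2
```

```text
[0.4602 0.1361 0.1377] 10.343242034849757 [-0.0001  0.0008 -1.    ] 17.9 [-0.2535 -0.2187 -0.6782] 0.13283280321884802 49.504385590553284
tcp px [344 194]
```

View pics/l2.png

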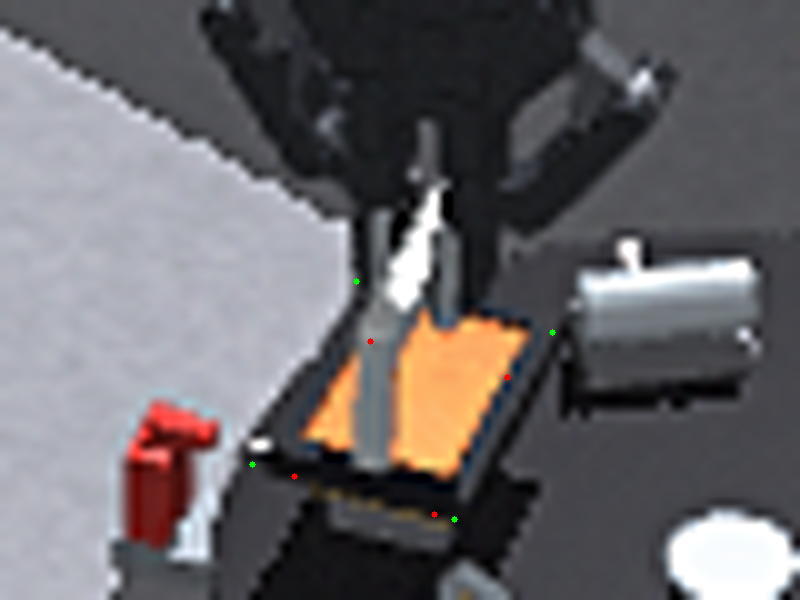

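The filter hangs level over the plate. The plate's near edge shows at about (308–450, 487–523) in the crop, within about 1 px of the prediction, and the gap is about 1 cm. Everything around it looks undisturbed, so I'm handing in.

```bash
python3 -c "
from plant import ctrl
print(ctrl.sign_off())"
```

```text
the job is handed in; nothing more can be done
None
```

The exhibit table is turned one click anticlockwise with the brass plate at the red pointer, and the orange filter is held level about 1 cm above the plate, centred and aligned by my side-view check; the job was handed in at about 18 s with no result returned.

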